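# Blank off the soaking tank with a camlock coupling

## Robot

A 6-joint arm with a two-finger parallel gripper is mounted at the origin on the work surface. World frame = base frame: x ahead of the robot, y to its left, z up, the work surface at z = 0. Lengths are in mm, angles in rad, forces in N, time in s.
With the tool pointing down it reaches from about 350 to 975 mm from the base axis. Payload 7.1 kg.
Tool frame: the origin (TCP) lies midway between the tips of the shut fingers; the grasp point (between the pads) lies 19 mm behind it (ctrl.tcp_to_grasp is the distance from the TCP to the grasp point, in mm); z points along the fingers, y is the line along which they close (so a half turn about z gives the same grasp; the last joint's range is limited). The gripper opens to 88 mm and grips with 3 to 60 N. Pads are 20 mm wide; open, the fingers measure 115 mm over their backs; the gripper's body (75 mm by 178 mm) begins 61 mm behind the grasp point.
Start: joints at [-1.228, 0.423, 1.63, -0, 1.089, -0.019], TCP at [221.24, -584.515, 222.675] pointing down, gripper open.
Joint ranges: [-3, 3], [-0.9, 2.11], [0.09, 2.58], [-1.31, 4.45], [0.11, 2.69], [-2.54, 2.54]. Speed limits (rad/s): [2.39, 2.39, 3.01, 3.14, 3.14, 3.14].

## Interface

Orientations are given as a rotation vector (axis times angle).
In Python, from workcell import get_obs, cams, ticket, boxes_of, ctrl gives the robot as it stands.
- The arm moves only by the shell command python3 -m creep 'ROWS' [OPENING]. ROWS is JSON, one flat list of numbers, 4 for each row, row after row: the shift along the world's x, y, z in m, then the turn about the world's z in rad. In form: [tx, ty, tz, spin, tx, ty, tz, spin, ...]. A call has 1 to 10 rows; each row is the pose to reach, as a shift and turn from the pose commanded when the call began; what a row does not reach only later rows make up. A row lasts 1/12 s, in which the tool goes at most 41.7 mm and 7.16 degrees, less where a joint would pass 70% of its speed; a pose out of reach is approached as far as the arm can. A call with a gripper value outside its range is refused whole. OPENING is the opening, from 0 (shut) to 1 (fully open), set as the call begins (- or left out, the last holds). The fingers move at their own pace and stop on an object; the grip force is fixed at half the most. Time passes only in rows, so rows that repeat a pose let the fingers close. It gives the time, the measured TCP pose, the force, the opening and the grip force at its end, in the units of the state.
- get_obs(): the state, without advancing time (a new reading comes with each control period).
- cams.get_image(name): name is "scene" or "top" or "wrist"; returns (picture, depth): 400x640x3 uint8, red, green, blue; 400x640 float32, mm along the optical axis (not along the pixel's ray), 0 where there is no reading.
- cams.get_calibration(name): a dict with "mtx" (3x3 intrinsics, pixels), "R" (3x3) and "t" (3): a world point X has camera coordinates R X + t; the wrist camera has in their place "mount" (4x4, takes a point from camera to tool coordinates, whose origin is the TCP and whose axes are the flange's). Camera axes: x right, y down, z forward; pixel columns grow to the right and rows downward; lengths in mm; the calibration is good to about 2 mm. A picture is of the moment at which its call begins: read the wrist's pose just before it. get_calibration takes no time and is no camera call.
- ticket.close_job(): hands the job in; it is judged then, once.
Trained networks look in the newest picture that a camera, given by its name, has taken for a name from the list of things; names that differ only in an ending like _2 or _b are one class to them, and where a whole thing is asked for, a point or a joint stands for the part that bears it (a point fixed in the world has none). Each returns a list of dicts, best first, with "score" (0 to 1); they miss things now and then, are a little off and sometimes report something else, mostly with a low value. They report only what shows in the picture. A call takes as long as a camera call. They do not tell look-alikes from the thing itself.
- boxes_of(camera, target): "centre" ([column, row] in pixels, amid what is visible of it).
The state is a dict: "t": time; "qpos": joint angles; "qvel": joint speeds; "joint_torque": joint torques, N m; "ee_pos": TCP position; "orientation": TCP orientation; "ft_force": force on the tool from outside, world axes, zero at the start; "moment": the same for the moment, N m; "width": finger opening in mm; "grasp_force": force on a finger pad.
Only numpy, scipy, OpenCV 4.12 (cv2) and the standard library are available. Lean on these libraries where they do the work, as an engineer would, in place of code of your own. Each camera call takes 0.05 s, during which the arm holds its last target. There are 200 camera calls.

## Task

Blank off the soaking tank for the stone fragments: take the coupling by its stub, push it down on the grooved adaptor on the tank lid until it is fully home, both handles still open, then swing its two cam handles down one after the other until each lies closed against the adaptor's side. Press gently, feel for the stops and force nothing, leave the other things where they are, and leave the coupling released.

Things in the scene. Friction and masses are not known exactly. Their poses are not given: they have to be found in the camera images.
- tank: Soaking tank for stone fragments, fixed: grey plastic box 240 x 180 mm with a 252 x 192 mm lid, whose top is 70 mm above the table. Origin: centre of its underside; z up, x along its long side. On the lid: the upright aluminium adaptor (at x -45, y +25 mm) and an unused low black capped inlet (52 mm across, 22 mm high, at x +75, y -45 mm). All else on the lid is under 25 mm high.
- port_top (a point): Centre of the top face of the grooved adaptor, 77 mm above the tank lid. The adaptor is round, 40 mm across: top rim bevelled (33 mm across at the very top, 40 mm from 3.5 mm down), a groove 31 mm across from 9.5 to 26.5 mm below the top, then 40 mm again.
- lid_top (a point): Foot of the adaptor, on its axis, level with the tank lid. There the adaptor has a flange 68 mm across, 6 mm thick. The adaptor being round, the coupling fits at any yaw.
- coupling: Blind camlock coupling, loose, standing mouth down: aluminium cup 54 mm across, 38 mm high, with two brass cam handles hinged on either side, at y +32 mm (cam_a) and y -32 mm (cam_b), 18 mm above the mouth, hinge lines along x. 0.27 to 0.45 kg in all. Origin: centre of the mouth, z up. Socket 42 mm across (1 mm clearance all round the adaptor), 32 mm deep.
- stub_top (a point): Centre of the top of the coupling's solid round grip stub, 30 mm across, 38 to 58 mm above its mouth, to be gripped from above, fingers along the coupling's x, clear of the handles.
- seat (a point): On the coupling's axis, 32 mm above its mouth: meets port_top when fully home. A rubber seal inside meets the adaptor 8 mm before home, and the weight alone leaves it there. A steady push of about 18 N in all (weight included) slides it home to a hard stop, where it stays without springing back. Over 45 N between coupling and tank damages the seal.
- cam_a (a joint): Angle (rad) of the handle on the coupling's +y side: 0 = closed, straight down beside the adaptor, at its stop; 1.57 = straight out; opens to 2.1. Stiff (0.28 N m: 7 N at 40 mm from the hinge), stays where it is left. Its nose swings up into the adaptor's groove as it comes down; if the coupling is several mm short of home the nose strikes the adaptor and the handle cannot close.
- cam_b (a joint): The same for the handle on the -y side.
- handle_a: Brass handle on the +y side: flat bar 14 mm wide, 6 mm thick, ending in a round eye 20 mm across; it reaches 52 mm from the hinge. Origin on the hinge line; when closed the bar runs down along -z, its inner face at the hinge line and its outer face 6 mm farther out (38 mm from the coupling's axis). More than 30 N of the fingers on it bends it.
- handle_b: The same handle on the -y side.
- tip_a (a point): Mid-thickness of handle a, 47 mm from its hinge.
- tip_b (a point): Mid-thickness of handle b, 47 mm from its hinge.
- shard_lid: Bystander: small dark stone fragment, about 50 x 40 x 14 mm, lying on the tank lid beside the adaptor. Origin at its underside, as for all bystanders.
- shard_big: Bystander: large dark stone fragment, about 120 x 100 x 28 mm, beyond the coupling.
- shard_pale: Bystander: pale stone fragment, about 60 x 50 x 22 mm, on the near side between tank and coupling.
- tape_roll: Bystander: roll of blue masking tape lying flat, 84 mm across, 24 mm high.
- tub: Bystander: clear open plastic tub 130 x 180 x 60 mm, left of the coupling.
- soft_brush: Bystander: soft brush lying on the table.
- plain_cap: Bystander: plain black cap with a knob and no handles, 60 mm across, 40 mm high; not the coupling.
Mind the look-alikes: they are no part of the job. Of the things like the coupling, leave any that is green or pink; of the rest the smaller one is meant.

How it is judged:
By the outcome, as a careful person would: the job done as asked, in the order asked, and still so for the second after the job is handed in, with the robot touching nothing.
It also fails if it takes over 72 s, if anything falls off the work surface, if the arm or the gripper's body presses on something with over 40 N, if the wrist force passes 120 N, or if a joint passes its speed limit or range.

## Working session

There is one attempt and no reset: what is moved stays moved. The work goes in short steps, Python scripts to look and compute and a shell command to move; the robot and the scene stay as the last step left them, time stands still between calls to the robot, and variables do not carry over. Pictures are saved under pics/ and viewed, at most 10 in all, crops included, and the job is handed in when it is done.

```bash
ls; mkdir -p pics
cat > h.py <<'E'
import numpy as np, cv2
from workcell import get_obs, cams, ticket, boxes_of, ctrl
from scipy.spatial.transform import Rotation as Ro
def shot(name):
    o=get_obs(); im,d=cams.get_image(name); c=cams.get_calibration(name)
    K=np.array(c["mtx"])
    if "R" in c:
        R=np.array(c["R"]); t=np.array(c["t"]).ravel(); A=R.T; b=-R.T@t
    else:
        M=np.array(c["mount"]); Rw=Ro.from_rotvec(o["orientation"]).as_matrix()
        A=Rw@M[:3,:3]; b=Rw@M[:3,3]+np.array(o["ee_pos"])
    v,u=np.mgrid[:400,:640]
    P=np.stack([(u-K[0,2])/K[0,0]*d,(v-K[1,2])/K[1,1]*d,d],-1)@A.T+b
    P[d==0]=np.nan
    return im,d,P,(K,A,b)
def save(n,im): cv2.imwrite("pics/"+n+".png",im[...,::-1])
E
python3 - <<'E'
from h import *
for c in ["top","scene"]:
    im,d,P,k=shot(c); save(c+"0",im)
    np.savez("pics/"+c,im=im,P=P)
    print(c,"cam at",k[2].round())
    for n in ["coupling","tank","stub_top","port_top","handle_a","plain_cap","shard_lid","shard_big","tub"]:
        for r in boxes_of(c,n)[:4]:
            u,v=np.round(r["centre"]).astype(int); print(n,r["score"],(u,v),P[v,u].round())
print(get_obs())
E
```

```text
pics
top cam at [ 370.  116. 1078.]
coupling 0.72 (np.int64(282), np.int64(235)) [458. 239.  54.]
coupling 0.66 (np.int64(308), np.int64(268)) [373. 167.  94.]
coupling 0.65 (np.int64(294), np.int64(182)) [584. 204. 129.]
coupling 0.55 (np.int64(358), np.int64(202)) [535.  45. 129.]
tank 0.9 (np.int64(457), np.int64(205)) [ 540. -218.   73.]
stub_top 0.88 (np.int64(296), np.int64(184)) [582. 200. 116.]
stub_top 0.86 (np.int64(313), np.int64(265)) [381. 155.  93.]
stub_top 0.7 (np.int64(274), np.int64(232)) [465. 260.  59.]
stub_top 0.61 (np.int64(356), np.int64(202)) [535.  50. 130.]
handle_a 0.56 (np.int64(258), np.int64(229)) [476. 308.  28.]
handle_a 0.52 (np.int64(301), np.int64(237)) [455. 191.  30.]
handle_a 0.39 (np.int64(256), np.int64(228)) [478. 313.  29.]
handle_a 0.16 (np.int64(283), np.int64(235)) [459. 239.  38.]
plain_cap 0.95 (np.int64(378), np.int64(128)) [761. -18.  40.]
plain_cap 0.51 (np.int64(458), np.int64(205)) [ 539. -220.   73.]
plain_cap 0.44 (np.int64(268), np.int64(132)) [759. 294.   4.]
shard_lid 0.76 (np.int64(479), np.int64(236)) [ 458. -266.   85.]
sha
[... 1571 characters left out ...]
't': 1.0, 'qpos': array([-1.22800264e+00,  4.23070239e-01,  1.62989400e+00, -3.35805482e-05,
        1.08860475e+00, -1.89881113e-02]), 'qvel': array([-1.24259132e-04, -7.48441755e-05,  4.89777817e-04,  6.13892065e-04,
       -4.21622608e-04, -4.70351184e-04]), 'joint_torque': array([-7.88449834e-04, -5.44580770e+01, -2.74055725e+01,  6.44314941e-02,
        1.67540309e-02,  1.30104218e-05]), 'ee_pos': array([ 221.23178557, -584.5229278 ,  222.69602236]), 'orientation': array([ 3.09030172e+00,  5.65210391e-01, -4.01291029e-05]), 'ft_force': array([-0.50722055, -0.56029824,  0.35466779]), 'moment': array([ 0.03944181, -0.00234023,  0.02710115]), 'grasp_force': 0.0, 'width': 87.80255104068318}
```

Run:
```python
import cv2
a=cv2.imread("pics/top0.png")[90:320,150:550]; b=cv2.imread("pics/scene0.png")[100:340,130:530]
cv2.imwrite("pics/topc.png",cv2.resize(a,None,fx=2,fy=2,interpolation=2)); cv2.imwrite("pics/scenec.png",cv2.resize(b,None,fx=2,fy=2,interpolation=2))
```

```text
(no output)
```

View pics/topc.png

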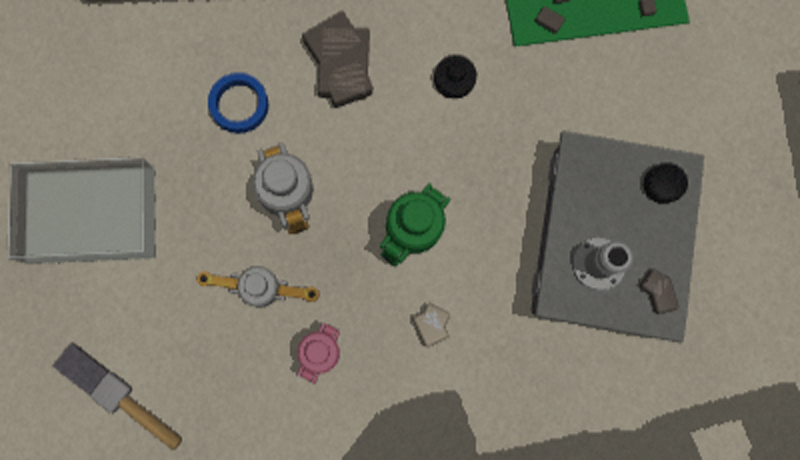

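View pics/scenec.png

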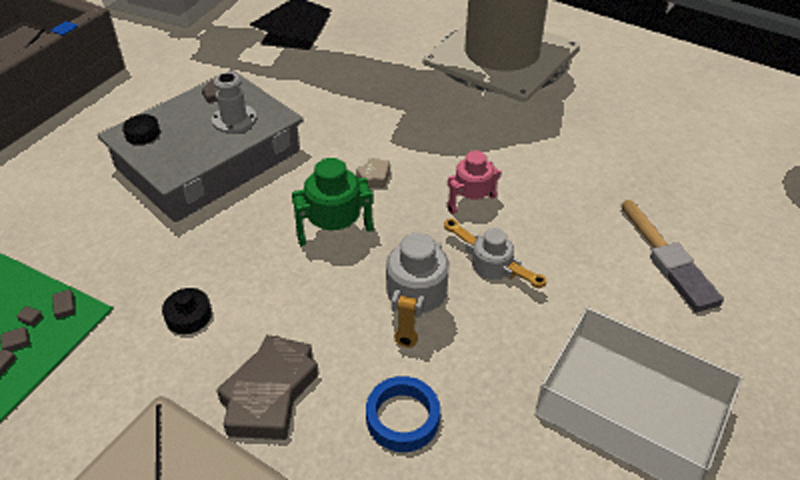

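Run:
```python
from h import *
f=np.load("pics/top.npz"); P=f["P"]
def near(c,r,z0,z1,P=P):
    q=P.reshape(-1,3); m=(np.hypot(q[:,0]-c[0],q[:,1]-c[1])<r)&(q[:,2]>z0)&(q[:,2]<z1); return q[m]
for n,c,r,z0,z1 in [("stub",(465,247),35,52,75),("port",(500,-200),90,135,165),("lid",(530,-210),80,60,80)]:
    q=near(c,r,z0,z1); print(n,len(q),q.mean(0).round(1) if len(q) else 0, q.min(0).round() if len(q) else 0,q.max(0).round() if len(q) else 0)
q=near((465,247),110,18,45); 
q=q[np.hypot(q[:,0]-465,q[:,1]-247)>40]
for s in(1,-1):
    w=q[(q[:,1]-247)*s>0]; print("handle",s,len(w),w.mean(0).round(1),w[np.argmax(abs(w[:,1]-247))].round())
# lid rectangle
q=P.reshape(-1,3); m=(abs(q[:,2]-72)<6)&(abs(q[:,0]-540)<190)&(abs(q[:,1]+220)<170)
print(cv2.minAreaRect(q[m][:,:2].astype(np.float32)))
o=get_obs(); print(Ro.from_rotvec(o["orientation"]).as_matrix().round(3)); print(np.array(cams.get_calibration("wrist")["mount"]).round(3), ctrl.tcp_to_grasp)
```

```text
stub 103 [466.2 251.8  58.7] [452. 239.  54.] [481. 266.  64.]
port 222 [ 495.5 -193.3  146.4] [ 476. -214.  136.] [ 515. -175.  152.]
lid 2518 [ 534.1 -208.9   70.8] [ 451. -289.   64.] [ 610. -130.   80.]
handle 1 105 [474.2 310.4  27.3] [475. 334.  32.]
handle -1 105 [477.5 189.4  28.6] [456. 170.  26.]
((536.4002685546875, -225.87937927246094), (195.2314910888672, 252.32618713378906), 80.47809600830078)
[[ 0.935  0.354 -0.   ]
 [ 0.354 -0.935 -0.   ]
 [-0.     0.    -1.   ]]
[[-1.00000e-03 -9.64000e-01 -2.65000e-01  7.24260e+01]
 [ 1.00000e+00 -1.00000e-03 -0.00000e+00  3.86000e-01]
 [-0.00000e+00 -2.65000e-01  9.64000e-01 -1.61898e+02]
 [ 0.00000e+00  0.00000e+00  0.00000e+00  1.00000e+00]] 18.700000000000003
```

```bash
python3 -m creep '[0.03,0.04,0.04,0, 0.055,0.07,0.06,0.05, 0.08,0.10,0.08,0.15, 0.105,0.135,0.08,0.25, 0.13,0.17,0.08,0.35, 0.155,0.205,0.08,0.45, 0.18,0.24,0.08,0.55, 0.205,0.275,0.08,0.65, 0.23,0.31,0.08,0.75, 0.25,0.345,0.08,0.85]' && python3 -m creep '[0.02,0.04,0,0.1, 0.025,0.046,0,0.2, 0.025,0.046,0,0.244,0.025,0.046,0,0.244]'
python3 - <<'E'
from h import *
im,d,P,k=shot("wrist"); save("w1",im); np.savez("pics/w1",im=im,P=P)
q=P.reshape(-1,3); m=(np.hypot(q[:,0]-495,q[:,1]+193)<60)&(q[:,2]>130)&(q[:,2]<170); q=q[m]
print(len(q),np.nanmedian(q,0),q.min(0),q.max(0)); print(get_obs()["ee_pos"])
E
```

```text
t: 1.83
ee_pos: [455.9, -263.8, 303.0]
orientation: [2.577, 1.795, 0.001]
ft_force: [1.5, -0.6, 0.8]
width: 87.6
grasp_force: 0.0
t: 2.17
ee_pos: [480.4, -218.3, 302.7]
orientation: [2.341, 2.095, 0.0]
ft_force: [0.2, -0.3, -0.3]
width: 87.8
grasp_force: 0.0
1131 [ 497.07058747 -194.73250348  146.79499847] [ 477.61225602 -215.06560401  138.76089869] [ 516.93100525 -175.85576903  149.90194   ]
[ 480.04212415 -218.93997074  302.68104604]
```

View pics/w1.png

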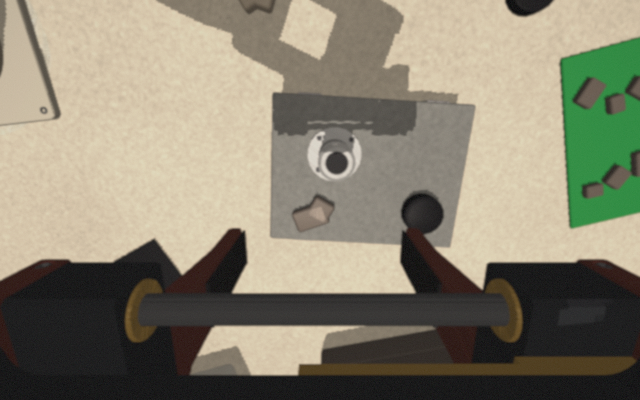

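```bash
python3 -m creep '[-0.002,0.04,0,0, -0.004,0.08,0,0, -0.006,0.12,0,0, -0.008,0.16,0,0, -0.010,0.20,0,0, -0.012,0.24,0,0, -0.014,0.28,0,0, -0.016,0.32,0,0, -0.017,0.36,-0.02,0, -0.018,0.395,-0.04,0]' && python3 -m creep '[0,0.015,-0.03,0, -0.001,0.03,-0.06,0,-0.001,0.03,-0.06,0,-0.001,0.03,-0.06,0]'
python3 - <<'E'
from h import *
im,d,P,k=shot("wrist"); save("w2",im); np.savez("pics/w2",im=im,P=P)
q=P.reshape(-1,3); r=np.hypot(q[:,0]-466,q[:,1]-252)
a=q[(r<35)&(q[:,2]>53)&(q[:,2]<75)]
print("stub",len(a),np.median(a,0),a.min(0),a.max(0)); print(get_obs()["ee_pos"],get_obs()["orientation"])
h=q[(r>42)&(r<95)&(q[:,2]>15)&(q[:,2]<45)]
for s in(1,-1):
    w=h[(h[:,1]-252)*s>0]
    if len(w): print("handle",s,len(w),w.mean(0).round(1),w[np.argmax(abs(w[:,1]-252))].round())
q=np.load("pics/top.npz")["P"].reshape(-1,3)
for z in (80,105,118):
    b=q[(np.hypot(q[:,0]-584,q[:,1]-204)<60)&(q[:,2]>z)]; print("big",z,b.min(0).round(),b.max(0).round())
E
```

```text
t: 3.05
ee_pos: [462.8, 175.7, 264.6]
orientation: [2.347, 2.085, 0.006]
ft_force: [-0.1, 0.2, -1.2]
width: 87.9
grasp_force: 0.0
t: 3.38
ee_pos: [460.1, 203.4, 202.5]
orientation: [-2.345, -2.089, 0.006]
ft_force: [0.3, -0.5, 0.8]
width: 87.6
grasp_force: 0.0
stub 726 [467.53775336 251.58039945  57.85405198] [452.99371622 236.69822008  54.62130853] [482.16649098 266.25434312  60.20190128]
[461.25109728 203.37068105 203.96703819] [ 2.34667553e+00  2.08861911e+00 -1.02609407e-03]
handle 1 635 [476.1 314.8  27.4] [477. 334.  30.]
handle -1 608 [472.  192.4  28.2] [459. 170.  31.]
big 80 [541. 179.  80.] [643. 254. 134.]
big 105 [571. 186. 105.] [615. 243. 134.]
big 118 [575. 197. 119.] [615. 237. 134.]
```

View pics/w2.png

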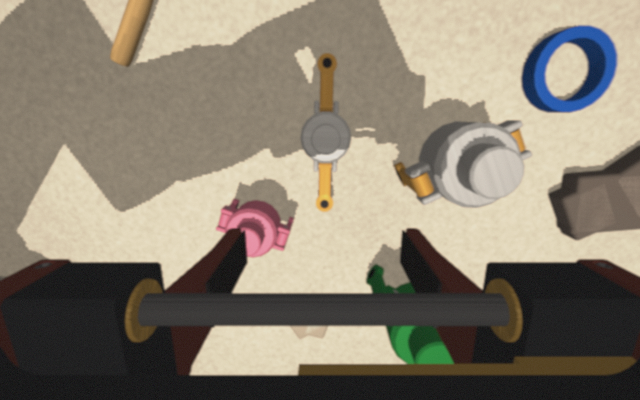

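```bash
python3 -m creep '[0.0035,0.024,-0.01,0, 0.0065,0.048,-0.03,0, 0.0065,0.048,-0.06,0, 0.0065,0.048,-0.09,0, 0.0065,0.048,-0.115,0, 0.0065,0.048,-0.135,0, 0.0065,0.048,-0.15,0, 0.0065,0.048,-0.155,0,0.0065,0.048,-0.155,0,0.0065,0.048,-0.155,0]' 1
```

```text
t: 4.27
ee_pos: [468.9, 251.9, 50.1]
orientation: [2.347, 2.088, 0.004]
ft_force: [-0.0, 0.4, 0.5]
width: 88.2
grasp_force: 0.0
```

```bash
python3 -m creep '[-0.0005,0,-0.004,0, -0.0005,0,-0.008,0, -0.0005,0,-0.008,0,-0.0005,0,-0.008,0]' && python3 -m creep '[0,0,0,0,0,0,0,0,0,0,0,0,0,0,0,0,0,0,0,0,0,0,0,0,0,0,0,0,0,0,0,0]' 0.15; python3 -c "
from h import *
print(get_obs()['ee_pos'],get_obs()['width'],get_obs()['ft_force'],get_obs()['grasp_force'])"
```

```text
t: 4.6
ee_pos: [466.9, 252.1, 40.7]
orientation: [2.345, 2.09, 0.0]
ft_force: [0.2, 0.1, -0.3]
width: 87.7
grasp_force: 0.0
t: 5.27
ee_pos: [466.9, 252.1, 40.5]
orientation: [-2.345, -2.09, 0.0]
ft_force: [0.8, 0.8, 0.6]
width: 37.7
grasp_force: 0.0
[466.8766299  252.08695797  40.47458849] 37.69780157486744 [0.78484205 0.79399385 0.55537265] 0.0
```

```bash
python3 -m creep '[0,0,0,0,0,0,0,0,0,0,0,0,0,0,0,0]' 0 && python3 -m creep '[0,0,0.01,0, 0,0,0.04,0, 0,0,0.08,0, 0,0,0.12,0, 0,0,0.16,0, 0,-0.01,0.19,0, 0,-0.01,0.19,0, 0,-0.01,0.19,0]'
python3 - <<'E'
from h import *
im,d,P,k=shot("wrist"); save("w3",im)
o=get_obs(); print(o['ee_pos'],o['width'],o['ft_force'],o['grasp_force'])
q=P.reshape(-1,3); r=np.hypot(q[:,0]-o['ee_pos'][0],q[:,1]-o['ee_pos'][1]); z=q[:,2]-o['ee_pos'][2]
h=q[(r<95)&(r>40)&(z<10)&(z>-45)]
for s in(1,-1):
    w=h[(h[:,1]-o['ee_pos'][1])*s>0]
    if len(w): print("handle",s,len(w),w.mean(0).round(1),w[np.argmax(abs(w[:,1]-o['ee_pos'][1]))].round())
E
```

```text
t: 5.6
ee_pos: [467.0, 252.1, 40.5]
orientation: [2.345, 2.09, 0.0]
ft_force: [0.3, -0.2, -0.2]
width: 28.9
grasp_force: 30.0
t: 6.27
ee_pos: [467.3, 242.1, 232.3]
orientation: [2.345, 2.089, 0.005]
ft_force: [0.5, -0.0, -4.0]
width: 29.0
grasp_force: 30.0
[466.22359161 241.77873567 230.39557962] 29.10315455587679 [-0.22609929 -0.90063923 -3.80846265] 29.99933023005724
handle 1 2131 [476.3 304.1 219.1] [477. 325. 217.]
handle -1 744 [458.1 170.6 221.1] [459. 159. 222.]
```

View pics/w3.png

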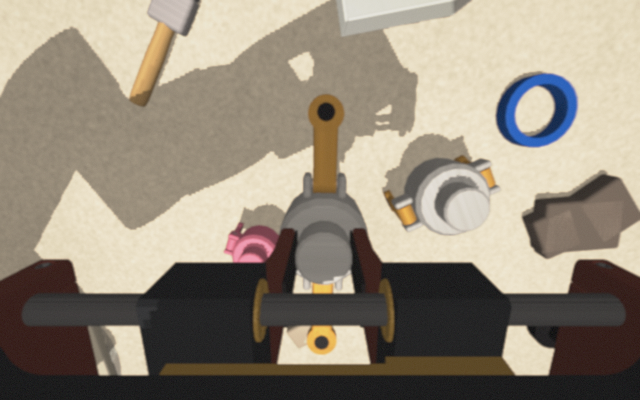

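```bash
python3 -m creep '[0.005,-0.02,0,0.05, 0.012,-0.055,0,0.15, 0.02,-0.09,0,0.25, 0.028,-0.125,0,0.35, 0.036,-0.16,0,0.45, 0.044,-0.195,0,0.55, 0.052,-0.23,0,0.65, 0.06,-0.265,0,0.75, 0.068,-0.3,0,0.85, 0.076,-0.335,0,0.9]' && python3 -m creep '[0.008,-0.035,0,0, 0.016,-0.07,0,0, 0.024,-0.105,0,0, 0.032,-0.14,0,0,0.037,-0.165,0,0, 0.039,-0.185,0,0, 0.039,-0.187,0,0, 0.039,-0.187,0,0, 0.039,-0.187,0,0]'
python3 - <<'E'
from h import *
im,d,P,k=shot("wrist"); save("w4",im)
o=get_obs(); print(o['ee_pos'],o['orientation'],o['width'],o['ft_force'])
q=P.reshape(-1,3); r=np.hypot(q[:,0]-497,q[:,1]+195)
a=q[(r<32)&(q[:,2]>138)&(q[:,2]<160)]; a2=a[a[:,2]>144.5]
for a in(a,a2): print(len(a),np.median(a,0).round(1),a.min(0).round(1),a.max(0).round(1), cv2.minEnclosingCircle(a[:,:2].astype(np.float32)))
E
```

```text
t: 7.15
ee_pos: [541.3, -94.1, 227.6]
orientation: [-1.193, -2.9, 0.001]
ft_force: [0.3, 0.2, -2.3]
width: 29.1
grasp_force: 30.0
t: 7.9
ee_pos: [580.7, -278.7, 228.1]
orientation: [-1.201, -2.898, -0.001]
ft_force: [-0.4, 0.3, -3.1]
width: 29.4
grasp_force: 30.0
[ 581.0037515  -278.45134339  228.73446208] [-1.20069578e+00 -2.89937664e+00 -9.48207816e-04] 29.457936390360153 [-0.40101783  0.42051485 -3.62496113]
2511 [ 497.6 -195.8  146.7] [ 477.3 -215.4  138.8] [ 517.2 -175.5  149.9] ((497.36083984375, -195.3727264404297), 20.048019409179688)
2231 [ 497.4 -195.4  146.9] [ 478.4 -214.6  144.5] [ 516.8 -176.4  149.9] ((497.5443115234375, -195.78794860839844), 19.489551544189453)
```

View pics/w4.png

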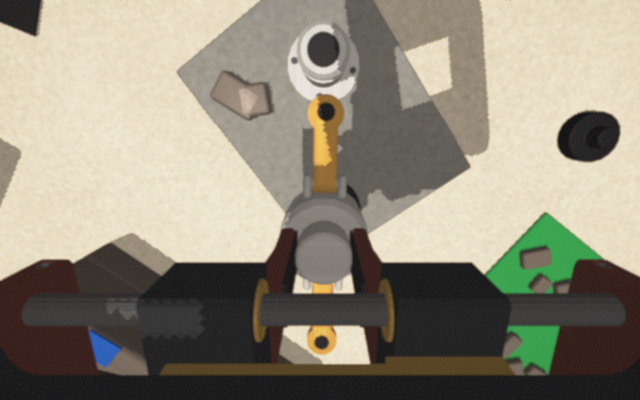

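```bash
python3 -m creep '[-0.02,0.02,0,0, -0.045,0.045,0,0, -0.07,0.07,0,0, -0.0838,0.0832,0,0, -0.0838,0.0832,-0.01,0, -0.0838,0.0832,-0.025,0, -0.0838,0.0832,-0.034,0, -0.0838,0.0832,-0.034,0, -0.0838,0.0832,-0.034,0]'; python3 -c "
from h import *
for i in range(4):
  cams.get_image('scene'); o=get_obs(); print(o['ee_pos'],o['ft_force'],o['moment'])"
```

```text
t: 8.7
ee_pos: [498.0, -196.3, 195.9]
orientation: [-1.201, -2.901, -0.0]
ft_force: [0.2, 0.7, -2.7]
width: 29.3
grasp_force: 30.0
[ 498.45739748 -196.68052615  196.4225856 ] [-0.08828272 -0.66219051 -3.39551943] [-0.04067883 -0.11270951  0.02057862]
[ 498.66485555 -196.83914196  196.75482897] [-0.97525938  0.12000895 -4.07583344] [-0.03716406 -0.1553541   0.00182656]
[ 498.71580469 -196.98445324  196.93059829] [ 0.75556833  0.12281594 -2.95709995] [-0.03560379 -0.13390479  0.02550887]
[ 498.64654443 -196.98674444  196.96818596] [-0.50179576  0.90659266 -4.28061705] [ 0.00651601 -0.09558382  0.00481549]
```

```bash
python3 -m creep '[-0.0015,0.0018,0,0, -0.0015,0.0018,-0.004,0, -0.0015,0.0018,-0.008,0, -0.0015,0.0018,-0.011,0,-0.0015,0.0018,-0.014,0, -0.0015,0.0018,-0.014,0,-0.0015,0.0018,-0.014,0,-0.0015,0.0018,-0.014,0]' && python3 -m creep '[0,0,-0.002,0, 0,0,-0.004,0, 0,0,-0.006,0, 0,0,-0.006,0]'
```

```text
t: 9.57
ee_pos: [496.7, -195.0, 182.5]
orientation: [-1.203, -2.902, -0.0]
ft_force: [0.1, -0.3, -3.7]
width: 29.1
grasp_force: 30.0
t: 9.9
ee_pos: [496.3, -194.8, 176.0]
orientation: [-1.203, -2.902, -0.0]
ft_force: [-0.3, 0.2, -4.7]
width: 29.1
grasp_force: 30.0
```

```bash
python3 -m creep '[0,0,-0.002,0, 0,0,-0.004,0, 0,0,-0.006,0, 0,0,-0.008,0,0,0,-0.010,0,0,0,-0.010,0,0,0,-0.010,0]'; python3 -m creep '[0,0,-0.001,0, 0,0,-0.002,0, 0,0,-0.002,0,0,0,-0.002,0]'
```

```text
t: 10.48
ee_pos: [496.5, -194.9, 166.3]
orientation: [-1.203, -2.902, -0.0]
ft_force: [0.0, 0.8, -2.6]
width: 28.9
grasp_force: 30.0
t: 10.82
ee_pos: [496.6, -194.9, 164.5]
orientation: [-1.203, -2.902, 0.0]
ft_force: [0.5, 0.8, -3.9]
width: 29.1
grasp_force: 30.0
```

```bash
for i in 1 2 3; do python3 -m creep '[0,0,-0.001,0, 0,0,-0.002,0, 0,0,-0.002,0]' | egrep 'ee_pos|ft'; done
```

```text
ee_pos: [496.9, -195.1, 163.4]
ft_force: [-2.2, 0.3, 5.3]
ee_pos: [496.9, -195.1, 162.1]
ft_force: [-4.2, 1.4, 12.0]
ee_pos: [496.9, -195.1, 160.2]
ft_force: [-3.9, 1.7, 12.0]
```

```bash
for i in 1 2 ; do python3 -m creep '[0,0,-0.001,0, 0,0,-0.002,0, 0,0,-0.002,0]' | egrep 'ee_pos|ft'; done; python3 -m creep '[0,0,-0.0005,0, 0,0,-0.001,0, 0,0,-0.001,0]' | egrep 'ee_pos|ft'
```

```text
ee_pos: [496.9, -195.1, 158.2]
ft_force: [-4.5, 1.7, 14.1]
ee_pos: [496.9, -195.1, 156.2]
ft_force: [-5.2, 2.2, 13.3]
ee_pos: [496.9, -195.1, 155.4]
ft_force: [-5.6, 2.4, 14.7]
```

```bash
for i in 1 2 ; do python3 -m creep '[0,0,-0.0005,0, 0,0,-0.0005,0]' | egrep 'ee_pos|ft'; done
```

```text
ee_pos: [496.9, -195.1, 155.3]
ft_force: [-6.9, 2.9, 19.2]
ee_pos: [496.9, -195.1, 155.3]
ft_force: [-9.1, 3.0, 24.5]
```

```bash
python3 -m creep '[0,0,0.0006,0,0,0,0.001,0]' | egrep 'ee_pos|ft'; python3 -m creep '[0,0,0,0,0,0,0,0,0,0,0,0,0,0,0,0,0,0,0,0,0,0,0,0]' 0.8; python3 -m creep '[0,0,0.01,0,0,0,0.03,0,0,0,0.06,0,0,0,0.09,0,0.02,-0.02,0.11,0, 0.045,-0.045,0.11,0,0.07,-0.07,0.11,0,0.085,-0.085,0.11,0,0.085,-0.085,0.11,0,0.085,-0.085,0.11,0]' 0.8
python3 - <<'E'
from h import *
im,d,P,k=shot("wrist"); save("w5",im)
o=get_obs(); print(o['ee_pos'],o['orientation'],o['width'],o['ft_force'])
q=P.reshape(-1,3); e=np.array([-.707,.707]); D=q[:,:2]-[497,-195]; s=D@e; l=D@[.707,.707]
for a,b in[(-12,12)]:
  m=(np.abs(l)<14)&(q[:,2]>75)
  for lo in range(-90,91,10):
    w=q[m&(s>lo)&(s<lo+10)]
    if len(w)>5: print(lo,len(w),np.percentile(w[:,2],[5,50,95]).round(1), l[m&(s>lo)&(s<lo+10)].mean().round(1))
st=q[(np.hypot(*D.T)<30)&(q[:,2]>166)]; print(len(st),np.median(st,0),cv2.minEnclosingCircle(st[:,:2].astype(np.float32)))
E
```

```text
ee_pos: [496.9, -195.0, 155.4]
ft_force: [-4.4, 2.6, 11.0]
t: 13.32
ee_pos: [496.6, -194.9, 153.3]
orientation: [-1.203, -2.902, -0.0]
ft_force: [-0.1, -0.0, 0.8]
width: 65.9
grasp_force: 0.0
t: 14.15
ee_pos: [581.7, -280.3, 263.5]
orientation: [-1.204, -2.901, -0.0]
ft_force: [-0.2, 0.2, 0.8]
width: 70.4
grasp_force: 0.0
[ 580.99095827 -279.59741703  263.36253041] [-1.20278379e+00 -2.90091618e+00 -3.34757933e-04] 70.10096061026664 [ 1.05367348  0.23947136 -0.43722981]
-90 36 [144.5 145.6 146.9] -1.5
-80 244 [143.6 144.9 146.2] -1.2
-70 184 [141.6 143.4 144.6] -1.2
-60 191 [139.8 141.8 143.5] -1.1
-50 168 [139.1 140.6 141.9] -0.8
-40 308 [136.  139.5 141.3] -0.5
-30 434 [136.4 150.5 153.5] -0.2
-20 558 [152.  153.8 173.4] -0.1
-10 540 [170.6 172.8 174. ] 0.1
0 503 [171.6 172.8 174.1] 0.1
10 280 [152.1 153.7 173.5] 0.5
20 276 [138.3 151.3 153.6] 0.2
30 361 [137.2 139.5 141.3] 0.7
40 63 [138.4 139.7 140.9] 1.3
1348 [ 497.74994629 -195.60701133  172.75558894] ((497.56927490234375, -195.35232543945312), 15.02193546295166)
```

View pics/w5.png

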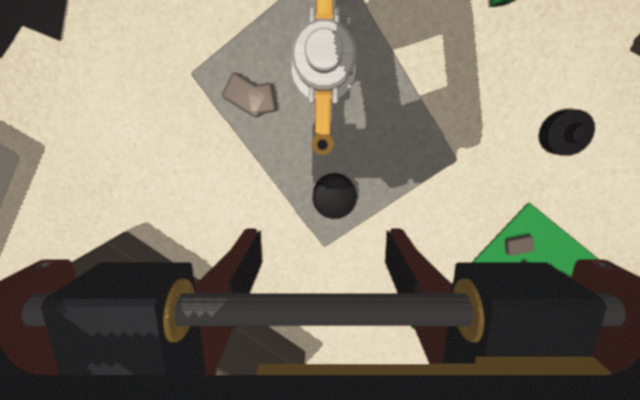

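```bash
python3 -m creep '[-0.01,0.01,-0.01,0,-0.02,0.02,-0.03,0,-0.0304,0.0304,-0.055,0,-0.0304,0.0304,-0.08,0,-0.0304,0.0304,-0.097,0,-0.0304,0.0304,-0.103,0,-0.0304,0.0304,-0.103,0,-0.0304,0.0304,-0.103,0,-0.0304,0.0304,-0.103,0]' 0; python3 -m creep '[0,0,-0.003,0,0,0,-0.006,0,0,0,-0.009,0,0,0,-0.012,0,0,0,-0.012,0]'
```

```text
t: 14.95
ee_pos: [551.9, -249.7, 162.0]
orientation: [1.202, 2.9, -0.0]
ft_force: [-0.6, -0.4, 0.3]
width: 13.8
grasp_force: 0.0
t: 15.37
ee_pos: [550.8, -249.4, 147.8]
orientation: [-1.203, -2.901, -0.0]
ft_force: [0.4, -0.2, 0.5]
width: 0.2
grasp_force: 0.0
```

```bash
python3 -m creep '[0,0,-0.0025,0,0.0005,-0.0005,-0.005,0,0.001,-0.001,-0.0075,0,0.001,-0.001,-0.0075,0]'|egrep 'ee|ft'; python3 -m creep '[0.0005,-0.0005,-0.0025,0,0.001,-0.001,-0.005,0,0.0015,-0.0015,-0.0075,0,0.0015,-0.0015,-0.0075,0]'|egrep 'ee|ft'
```

```text
ee_pos: [552.3, -250.6, 140.6]
ft_force: [-0.3, 0.1, 1.2]
ee_pos: [553.3, -251.7, 133.3]
ft_force: [-1.9, 2.3, 4.9]
```

```bash
python3 -m creep '[0,0,-0.0025,0,0,0,-0.005,0,0,0,-0.0075,0,0,0,-0.01,0,0,0,-0.01,0]'|egrep 'ee|ft'; python3 -m creep '[-0.0005,0.0005,-0.0025,0,-0.001,0.001,-0.005,0,-0.002,0.002,-0.0075,0,-0.003,0.003,-0.01,0,-0.004,0.004,-0.0125,0,-0.0045,0.0045,-0.014,0,-0.0045,0.0045,-0.014,0]'|egrep 'ee|ft'
```

```text
ee_pos: [553.6, -251.9, 123.6]
ft_force: [-2.0, 0.9, 6.0]
ee_pos: [550.2, -248.2, 110.3]
ft_force: [0.0, -1.0, 6.8]
```

```bash
python3 -m creep '[-0.002,0.002,-0.003,0,-0.004,0.004,-0.006,0,-0.006,0.006,-0.007,0,-0.0085,0.0085,-0.007,0,-0.0085,0.0085,-0.007,0]'|egrep 'ee|ft'; python3 -m creep '[-0.002,0.002,0,0,-0.004,0.004,0,0,-0.006,0.006,0,0,-0.006,0.006,0,0]'|egrep 'ee|ft'
```

```text
ee_pos: [543.9, -241.2, 103.7]
ft_force: [6.3, -5.2, -0.1]
ee_pos: [538.8, -235.6, 103.8]
ft_force: [8.0, -7.6, -2.4]
```

```bash
for i in 1 2; do python3 -m creep '[-0.0015,0.0015,0,0,-0.003,0.003,0,0,-0.003,0.003,0,0]'|egrep 'ee|ft';done; for i in 1 2; do python3 -m creep '[-0.0005,0.0005,0,0,-0.0007,0.0007,0,0]'|egrep 'ee|ft';done
```

```text
ee_pos: [535.8, -232.7, 103.4]
ft_force: [8.7, -8.2, -5.7]
ee_pos: [532.5, -229.5, 103.2]
ft_force: [9.0, -7.3, -5.8]
ee_pos: [532.0, -229.0, 103.2]
ft_force: [9.8, -9.2, -8.3]
ee_pos: [531.8, -228.7, 103.3]
ft_force: [11.1, -10.2, -8.4]
```

```bash
for i in 1 2 3; do python3 -m creep '[-0.0004,0.0004,0,0,-0.0004,0.0004,0,0]'|egrep 'ee|ft';done
```

```text
ee_pos: [531.7, -228.6, 103.4]
ft_force: [11.2, -11.2, -8.9]
ee_pos: [531.7, -228.6, 103.5]
ft_force: [11.5, -12.9, -9.9]
ee_pos: [531.8, -228.5, 103.5]
ft_force: [13.3, -14.3, -11.2]
```

```bash
python3 -m creep '[0.005,-0.005,0,0,0.015,-0.015,0,0,0.026,-0.026,0.01,0,0.03,-0.03,0.04,0,0.04,-0.04,0.08,0,0.045,-0.045,0.11,0,0.05,-0.05,0.14,0,0.05,-0.05,0.15,0,0.05,-0.05,0.15,0]'|egrep 'ee|ft'
python3 - <<'E'
from h import *
im,d,P,k=shot("wrist"); a=im
o=get_obs(); print(o['ee_pos'],o['ft_force'])
q=P.reshape(-1,3); D=q[:,:2]-[497.4,-195.4]; s=D@[-.707,.707]; l=D@[.707,.707]
m=(np.abs(l)<9)&(q[:,2]>76)
for lo in range(-90,91,6):
    w=q[m&(s>lo)&(s<lo+6)]
    if len(w)>5: print(lo,len(w),np.percentile(w[:,2],[5,50,95]).round(1))
im,d,P,k=shot("scene"); b=cv2.resize(im[110:210,170:300],(520,400),interpolation=2)
save("c6",np.hstack([cv2.resize(a[0:220,220:430],(280,400)),b]))
E
```

```text
ee_pos: [577.5, -275.3, 255.3]
ft_force: [0.3, 0.8, -0.3]
[ 576.16407949 -274.45093619  252.72980272] [-0.08859006 -0.54821331 -0.57989248]
-90 3035 [352.6 359.3 373.2]
-84 3749 [342.  354.4 359.5]
-42 56 [ 96.  130.8 137. ]
-36 148 [133.6 138.3 140.5]
-30 160 [135.1 138.4 150.4]
-24 178 [149.8 152.5 153.8]
-18 233 [151.9 153.6 172.3]
-12 223 [162.5 172.7 173.9]
-6 217 [171.7 172.8 174.2]
0 220 [171.7 172.9 174.1]
6 227 [171.6 172.9 174.2]
12 112 [171.1 172.6 173.8]
18 150 [151.6 152.9 154.1]
24 84 [141.3 151.4 153.4]
30 176 [135.1 138.6 140.2]
36 164 [137.7 139.4 140.7]
42 109 [138.3 139.9 141.1]
```

View pics/c6.png

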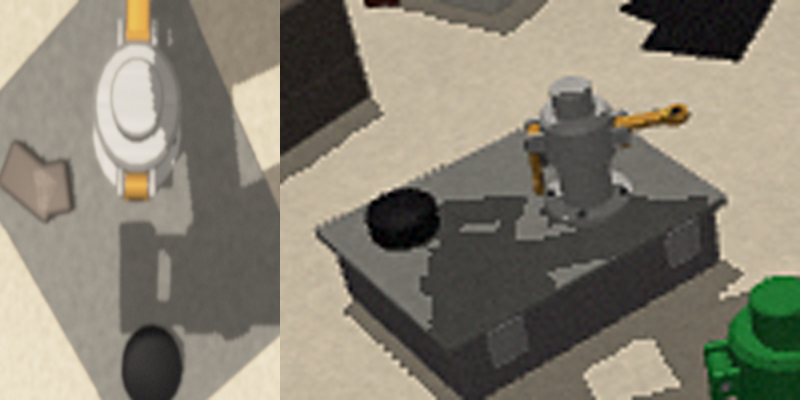

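```bash
python3 -m creep '[-0.02,0.02,0,0,-0.045,0.045,0,0,-0.07,0.07,0,0,-0.095,0.095,0,0,-0.12,0.12,0,0,-0.1326,0.1329,-0.02,0,-0.1326,0.1329,-0.05,0,-0.1326,0.1329,-0.08,0,-0.1326,0.1329,-0.093,0,-0.1326,0.1329,-0.093,0]' 0; python3 -m creep '[0,0,-0.003,0,0,0,-0.006,0,0,0,-0.009,0,0,0,-0.012,0,0,0,-0.012,0]'|egrep 'ee|ft'
```

```text
t: 20.8
ee_pos: [439.3, -139.8, 154.9]
orientation: [-1.198, -2.893, 0.001]
ft_force: [-0.3, 0.5, 0.2]
width: 0.5
grasp_force: 0.0
ee_pos: [443.5, -141.6, 147.5]
ft_force: [-0.0, -0.3, 1.1]
```

```bash
python3 -m creep '[0,0,-0.0025,0,-0.0005,0.0005,-0.005,0,-0.001,0.001,-0.0075,0,-0.001,0.001,-0.0075,0]'|egrep 'ee|ft'; python3 -m creep '[-0.0005,0.0005,-0.0025,0,-0.001,0.001,-0.005,0,-0.0015,0.0015,-0.0075,0,-0.0015,0.0015,-0.0075,0]'|egrep 'ee|ft'; python3 -m creep '[0,0,-0.0025,0,0,0,-0.005,0,0,0,-0.0075,0,0,0,-0.01,0,0,0,-0.01,0]'|egrep 'ee|ft'
```

```text
ee_pos: [443.1, -140.8, 140.1]
ft_force: [1.1, -0.7, 3.6]
ee_pos: [442.6, -139.8, 133.2]
ft_force: [3.3, -3.3, 6.2]
ee_pos: [442.5, -139.7, 123.2]
ft_force: [0.9, -1.5, 8.1]
```

```bash
python3 -m creep '[0.0005,-0.0005,-0.0025,0,0.001,-0.001,-0.005,0,0.002,-0.002,-0.0075,0,0.003,-0.003,-0.01,0,0.004,-0.004,-0.0125,0,0.0045,-0.0045,-0.014,0,0.0045,-0.0045,-0.014,0]'|egrep 'ee|ft';python3 -m creep '[0.002,-0.002,-0.003,0,0.004,-0.004,-0.006,0,0.006,-0.006,-0.007,0,0.0085,-0.0085,-0.007,0,0.0085,-0.0085,-0.007,0]'|egrep 'ee|ft'
```

```text
ee_pos: [445.9, -143.6, 108.8]
ft_force: [0.1, 0.9, 7.4]
ee_pos: [451.5, -150.7, 100.6]
ft_force: [-3.2, 5.0, 1.6]
```

```bash
python3 -m creep '[0.0015,-0.0015,0.001,0,0.003,-0.003,0.002,0,0.005,-0.005,0.0025,0,0.005,-0.005,0.0025,0]'|egrep 'ee|ft';  python3 -m creep '[0.0015,-0.0015,0,0,0.003,-0.003,0,0,0.0045,-0.0045,0,0,0.0045,-0.0045,0,0]'|egrep 'ee|ft'; for i in 1 2; do python3 -m creep '[0.0005,-0.0005,0,0,0.0007,-0.0007,0,0]'|egrep 'ee|ft';done
```

```text
ee_pos: [453.8, -154.4, 102.0]
ft_force: [-7.8, 6.6, -2.8]
ee_pos: [457.4, -158.5, 101.3]
ft_force: [-8.2, 6.8, -6.2]
ee_pos: [457.8, -159.0, 101.2]
ft_force: [-8.3, 8.5, -7.0]
ee_pos: [458.4, -159.6, 101.1]
ft_force: [-8.3, 8.2, -7.1]
```

```bash
python3 -m creep '[0.001,-0.001,0,0,0.0022,-0.0022,0,0,0.0022,-0.0022,0,0]'|egrep 'ee|ft'; for i in 1 2 3 4; do python3 -m creep '[0.0005,-0.0005,0,0,0.0005,-0.0005,0,0]'|egrep 'ee|ft';done
```

```text
ee_pos: [460.8, -161.9, 101.0]
ft_force: [-8.0, 8.8, -8.3]
ee_pos: [461.0, -162.2, 101.0]
ft_force: [-8.4, 9.4, -7.9]
ee_pos: [461.0, -162.3, 101.0]
ft_force: [-10.2, 10.9, -6.8]
ee_pos: [461.0, -162.3, 100.9]
ft_force: [-10.3, 13.5, -4.8]
ee_pos: [461.0, -162.3, 100.9]
ft_force: [-13.0, 16.3, -1.6]
```

```bash
python3 -m creep '[-0.005,0.005,0,0,-0.015,0.015,0,0,-0.026,0.026,0.01,0,-0.03,0.03,0.04,0,-0.03,0.03,0.08,0,-0.03,0.03,0.11,0,-0.03,0.03,0.14,0,-0.01,0.01,0.15,0,0.015,-0.015,0.15,0,0.04,-0.04,0.15,0]'|egrep 'ee|ft'; python3 -m creep '[0.025,-0.025,0,0,0.05,-0.05,0,0,0.075,-0.075,0,0,0.09,-0.09,0,0,0.09,-0.09,0,0,0.09,-0.09,0,0]'
python3 - <<'E'
from h import *
im,d,P,k=shot("wrist"); a=im
o=get_obs(); print(o['ee_pos'],o['ft_force'])
q=P.reshape(-1,3); D=q[:,:2]-[497.4,-195.4]; s=D@[-.707,.707]; l=D@[.707,.707]
m=(np.abs(l)<9)&(q[:,2]>76)
for lo in range(-60,61,6):
    w=q[m&(s>lo)&(s<lo+6)]
    if len(w)>5: print(lo,len(w),np.percentile(w[:,2],[5,50,95]).round(1))
im,d,P,k=shot("scene"); b=cv2.resize(im[110:210,170:300],(520,400),interpolation=2)
save("c7",np.hstack([cv2.resize(a[0:220,220:430],(280,400)),b]))
E
```

```text
ee_pos: [510.2, -207.8, 255.7]
ft_force: [0.5, 0.5, -0.0]
t: 26.55
ee_pos: [598.9, -297.4, 252.9]
orientation: [-1.203, -2.9, -0.0]
ft_force: [-0.8, -0.1, -1.5]
width: 0.6
grasp_force: 0.0
[ 598.29349486 -296.63426421  253.08885162] [ 0.6347842  -0.30407745 -0.70243542]
-42 221 [ 88.5 127.1 138.6]
-36 178 [134.6 138.5 140.2]
-30 245 [135.5 147.6 153. ]
-24 200 [151.5 152.9 154.1]
-18 381 [152.1 164.1 173.5]
-12 252 [171.7 172.8 174.1]
-6 248 [171.6 173.  174.1]
0 218 [171.6 172.8 174.2]
```

View pics/c7.png

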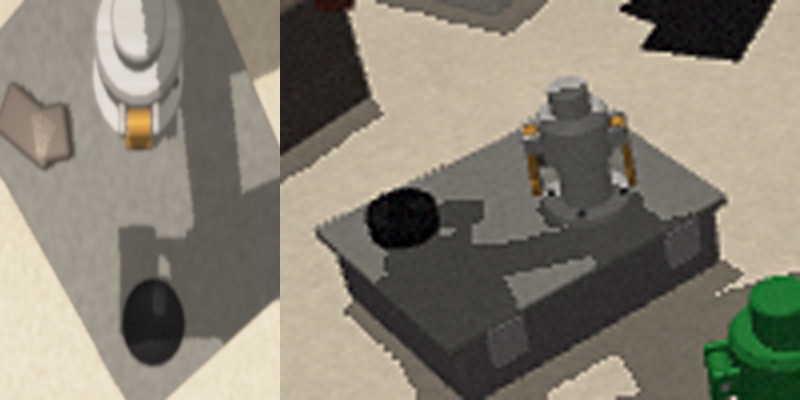

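```bash
python3 -m creep '[-0.025,0.025,0,0,-0.05,0.05,0,0,-0.075,0.075,0,0,-0.1,0.1,0,0,-0.125,0.125,0,0,-0.15,0.15,0,0,-0.172,0.172,0,0,-0.172,0.172,0,0,-0.172,0.172,0,0,-0.172,0.172,0,0]'|egrep 'ee|ft'
python3 - <<'E'
from h import *
im,d,P,k=shot("wrist"); save("w8",im)
q=P.reshape(-1,3); D=q[:,:2]-[496.8,-195.3]; s=D@[-.707,.707]; l=D@[.707,.707]
for z in range(78,146,5):
    m=(np.abs(l)<6)&(abs(q[:,2]-z)<2.5)&(s>0)&(s<60)
    if m.sum()>2: print(z,m.sum(),np.percentile(s[m],[10,50,90]).round(1))
E
```

```text
ee_pos: [427.3, -125.0, 254.7]
ft_force: [0.4, -0.5, -0.4]
```

View pics/w8.png

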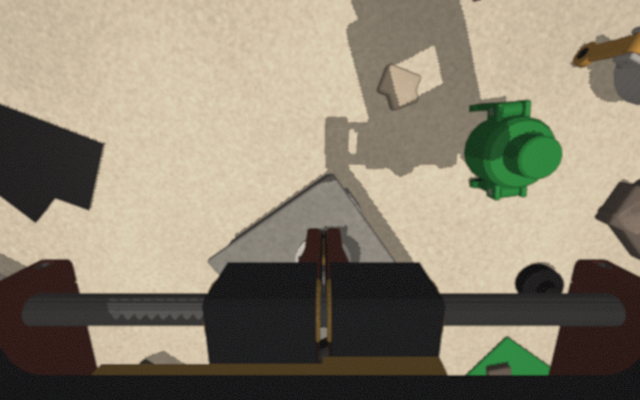

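Run:
```python
from h import *
im,d,P,k=shot("scene"); hsv=cv2.cvtColor(im,cv2.COLOR_RGB2HSV)
D=P[...,:2]-[496.8,-195.3]; s=D@[-.707,.707]; l=D@[.707,.707]; z=P[...,2]
b=(hsv[...,0]>8)&(hsv[...,0]<28)&(hsv[...,1]>130)&(abs(l)<20)&(abs(s)<70)&(z>76)&(z<150)
for sg in(1,-1):
    m=b&(s*sg>0); print(sg,m.sum())
    for a in range(78,146,8):
        n=m&(z>=a)&(z<a+8)
        if n.sum(): print(a,n.sum(),np.median(s[n]).round(1),s[n].min().round(1),s[n].max().round(1),np.median(l[n]).round(1))
```

```text
1 24
86 6 35.6 34.1 37.5 7.5
94 2 35.3 35.1 35.5 5.8
102 5 33.5 32.7 36.4 6.5
110 3 34.5 34.0 37.0 6.2
118 1 34.9 34.9 34.9 5.2
134 7 31.4 25.6 34.3 -2.9
-1 28
78 1 -36.4 -36.4 -36.4 6.7
86 3 -38.1 -38.5 -35.2 10.8
94 7 -34.6 -37.8 -33.6 8.4
102 3 -35.5 -38.9 -35.2 9.8
110 6 -35.8 -37.6 -34.1 6.1
134 8 -33.5 -36.9 -30.6 -2.4
```

```bash
python3 -c "
from h import *
print(ticket.close_job(), get_obs()['t'])"
```

```text
the job is handed in; nothing more can be done
the job is handed in; nothing more can be done
```

The job is handed in: the coupling is fully home on the adaptor, both cam handles were swung down one after the other until each reached its stop, the coupling is released, and the robot is clear of everything.

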